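Press the tilt mount's sprung corner to the set mark

TASK

Check the return spring of the tilt mount on the bench: with the fingertips, press down the round black pad on the mount's sprung corner until the pointer is level with the nose of the clip on the scale, hold it there for about a second, then let the plate come all the way back up and move clear. Do not drive the pointer past the nose, do not push on the pointer or the clip, and leave the tool holder, block and caliper where they lie; nothing is to be gripped or picked up.

Things in the scene. Friction and masses are not known exactly. Their poses are not given: they have to be found in the camera images.
- pad_top (a point): Round black plastic pad, 32 mm across, 12 mm high, on the sprung corner of the aluminium tilt plate. Origin: centre of its top face, 86 mm above the bench at rest; z up. Pressed, it goes down in a shallow arc, at most 40 mm, against a spring (about 4 N to start, some 7 N more at 30 mm down). A steel ring on the plate, 62 mm along the pad's +x and 42 mm along -y, stands 4 mm above the pad's top.
- pointer_tip (a point): Thin dark steel pointer bar fixed to the tilt plate, reaching 180 mm from the hinge line away from the pad, in front of a white upright scale panel (85 mm wide, top 162 mm above the bench). Origin: the pointer's tip, 70 mm above the bench at rest. Rises about 1.96 mm for every 1 mm the pad goes down.
- clip: Dark steel clip with a brass screw, fixed at some height on the outer edge of the scale. Its nose, a bar 14 mm tall, points at the pointer's tip. Origin: centre of the nose's end face, 97 to 125 mm above the bench; z up. The pointer is level with it when its tip is within the nose's height, 7 mm above or below this point.
- plate (a joint): Tilt of the aluminium plate (112 x 118 mm, 9 mm thick) in rad: 0 at rest (level), grows as the pad is pressed, stop at 0.45. Its hinge line is level, along the pad's x axis, 92 mm from the pad's centre towards the pad's -y and 16.5 mm below the pad's top face.
- holder: Bystander: dark steel tool holder standing upright, 62 mm across, 88 mm tall; origin at the centre of its underside.
- block: Bystander: stepped aluminium block 60 x 80 mm, 34 mm tall; origin at the centre of its underside.
- caliper: Bystander: steel caliper lying flat, 190 mm long along its y, about 10 mm thick; origin near the middle of its beam on the underside.

How it is judged:
By the outcome, as a careful person would: the job done as asked, in the order asked, and still so for the second after the job is handed in, with the robot touching nothing.
It also fails if it takes over 40 s, if anything falls off the work surface, if the arm or the gripper's body presses on something with over 40 N, if the wrist force passes 120 N, or if a joint passes its speed limit or range.

ROBOT

A 6-joint arm with a two-finger parallel gripper is mounted at the origin on the work surface. World frame = base frame: x ahead of the robot, y to its left, z up, the work surface at z = 0. Lengths are in m, angles in rad, forces in N, time in s.
With the tool pointing down it reaches from about 0.325 to 0.925 m from the base axis. Payload 3.1 kg.
Tool frame: the origin (TCP) lies at the very end of the fingers, on their centre line; the grasp point (between the pads) lies 19 mm behind it (manip.tcp_to_grasp is the distance from the TCP to the grasp point, in m); y points along the fingers, z is the direction in which the jaws open and shut, and the axes are right-handed (so a half turn about y gives the same grasp; the last joint's range is limited). The gripper opens to 85 mm and grips with 20 to 120 N. Pads are 22 mm wide; open, the fingers measure 114 mm over their backs; the gripper's body (76 mm by 85 mm) begins 54 mm behind the grasp point. The pads swing forward as they close: fully open they stand 13 mm farther back than shut.
Start: joints at [1.166, 0.217, 1.613, -0, 1.311, -0.112], TCP at [0.18, 0.598, 0.231] pointing down, gripper open.
Joint ranges: [-2.75, 2.75], [-0.78, 2.1], [0.31, 2.55], [-1.13, 4.27], [0.13, 2.63], [-2.58, 2.58]. Speed limits (rad/s): [2.79, 2.79, 3.14, 3.14, 3.14, 3.14].

INTERFACE

Orientations are given as a 3x3 rotation matrix whose columns are the frame's x, y, z axes.
In Python, from bench import manip, capture, calibration gives the robot as it stands. Calls block until the motion is done:
- manip.move_pose(position, orientation): joint-space move of the TCP to a pose.
- manip.move_l(position, rot=None, v=0.15): straight line of the TCP; rot=None keeps the orientation; v is the mean speed in m/s.
- manip.movej(angles): joint-space move.
- manip.command_gripper(opening, grasp_force=None): finger opening in m; grasp_force is the grip in N (None keeps the last); returns when the fingers have stopped.
- manip.sleep(seconds).
- manip.ik(position, orientation): joint angles nearest the present ones, or None.
- manip.read_state(): the state.
- capture(name): name is "scene" or "top" or "wrist"; returns the picture (420x560x3 uint8, red, green, blue); there is no depth.
- calibration(name): a dict with "camera_matrix" (3x3 intrinsics, pixels), "rvec" (rotation vector, rad) and "tvec" (3), from world to camera coordinates, as OpenCV has them. Camera axes: x right, y down, z forward; pixel columns grow to the right and rows downward; lengths in m; the calibration is good to about 2 mm. A picture is of the moment at which its call begins: read the wrist's pose just before it. calibration takes no time and is no camera call; for the wrist camera it gives the pose at the moment of the call.
A pose or a line that the arm cannot do raises manip.IKError and nothing moves.
- manip.close_job(): hands the job in, once; it reports no verdict.
The state is a dict: "clock": time; "q": joint angles; "joint_velocities": joint speeds; "joint_torque": joint torques, N m; "position": TCP position; "ee_rot": TCP orientation; "wrist_force": force on the tool from outside, world axes, zero at the start; "ft_torque": the same for the moment, N m; "width": finger opening in m.
Only numpy, scipy, OpenCV 4.12 (cv2) and the standard library are available. Lean on these libraries where they do the work, as an engineer would, in place of code of your own. Each camera call takes 0.05 s, during which the arm holds its last target. There are 200 camera calls.

## Working session

There is one attempt and no reset: what is moved stays moved. The work goes in short steps, each a Python script; the robot and the scene stay as the last script left them, time stands still between calls to the robot, and variables do not carry over. Pictures are saved under pics/ and viewed, about 8 in all and at most 12, crops included, and the job is handed in when it is done.

```bash
mkdir -p pics; ls; cat > h.py <<'E'
import numpy as np, cv2
from bench import manip, capture, calibration
def save(n,f,crop=None,s=1):
    im=capture(n)[:,:,::-1]
    cv2.imwrite('pics/raw_'+f,im)
    if crop: a,b,c,d=crop; im=im[b:d,a:c]
    cv2.imwrite('pics/'+f,cv2.resize(im,None,fx=s,fy=s,interpolation=cv2.INTER_CUBIC))
def ray(cal,uv):
    R=cv2.Rodrigues(np.array(cal['rvec'],float))[0];t=np.array(cal['tvec'],float).ravel()
    d=R.T@np.linalg.inv(np.array(cal['camera_matrix']))@np.array([uv[0],uv[1],1.])
    return -R.T@t,d/np.linalg.norm(d)
def onz(cal,uv,z):
    c,d=ray(cal,uv);return c+d*(z-c[2])/d[2]
def tri(rs):
    A=sum(np.eye(3)-np.outer(d,d) for c,d in rs);b=sum((np.eye(3)-np.outer(d,d))@c for c,d in rs)
    p=np.linalg.solve(A,b);return p,[np.linalg.norm((np.eye(3)-np.outer(d,d))@(p-c)) for c,d in rs]
def proj(cal,p):
    return cv2.projectPoints(np.atleast_2d(np.array(p,float)),np.array(cal['rvec'],float),np.array(cal['tvec'],float),np.array(cal['camera_matrix'],float),None)[0][:,0]
E
python3 - <<'E'
from h import *
save('scene','s0.png',None,1.4);save('top','t0.png',None,1.4)
for n in('scene','top','wrist'):
    c=calibration(n);print(n,c, ray(c,(280,210)))
print(manip.read_state())
E
```

```text
pics
scene {'camera_matrix': array([[495.33313123,   0.        , 277.82831089],
       [  0.        , 495.33313123, 201.47132208],
       [  0.        ,   0.        ,   1.        ]]), 'rvec': array([ 1.45732149,  2.15075498, -0.85976897]), 'tvec': array([ 0.14021973, -0.31683872,  1.36322163])} (array([1.12772765, 0.31431405, 0.77965287]), array([-0.62063489, -0.2553312 , -0.74136247]))
top {'camera_matrix': array([[457.24345299,   0.        , 274.11455824],
       [  0.        , 457.24345299, 208.9572357 ],
       [  0.        ,   0.        ,   1.        ]]), 'rvec': array([ 2.15660904, -2.07040878,  0.20556323]), 'tvec': array([0.05840309, 0.56664801, 0.79608034])} (array([0.3949102 , 0.07321243, 0.89270973]), array([ 0.19629942, -0.0032856 , -0.9805385 ]))
wrist {'camera_matrix': array([[319.089009  ,   0.        , 278.21941393],
       [  0.        , 319.089009  , 210.14711318],
       [  0.        ,   0.        ,   1.        ]]), 'rvec': array([-2.29456129, -1.70556792, -0.2833331 ]), 'tvec': array([-0.62277861, -0.04284424,  0.380522  ])} (array([0.0997585 , 0.62149459, 0.37185822]), array([ 0.31341763, -0.09146702, -0.94520007]))
{'clock': 0.1, 'q': array([ 1.16579093e+00,  2.17674926e-01,  1.61480272e+00, -1.27654496e-05,
        1.31132228e+00, -1.12165396e-01]), 'joint_velocities': array([ 0.00055975, -0.0023867 , -0.0028656 , -0.00078592,  0.00038833,
        0.00054237]), 'joint_torque': array([-7.73534084e-04, -3.98070288e+01, -3.04972529e+01, -7.23858034e-05,
        4.04277918e-03, -2.80603990e-05]), 'position': array([0.18008372, 0.59770827, 0.23008605]), 'ee_rot': array([[ 9.57428755e-01, -8.58378076e-04,  2.88668394e-01],
       [-2.88669575e-01, -2.03356702e-03,  9.57426624e-01],
       [-2.34807499e-04, -9.99997564e-01, -2.19478317e-03]]), 'wrist_force': array([-0.44120366,  0.49155362, -0.43393055]), 'ft_torque': array([0.01934716, 0.01978906, 0.01177526]), 'width': 0.0848687041087084}
```

View pics/s0.png

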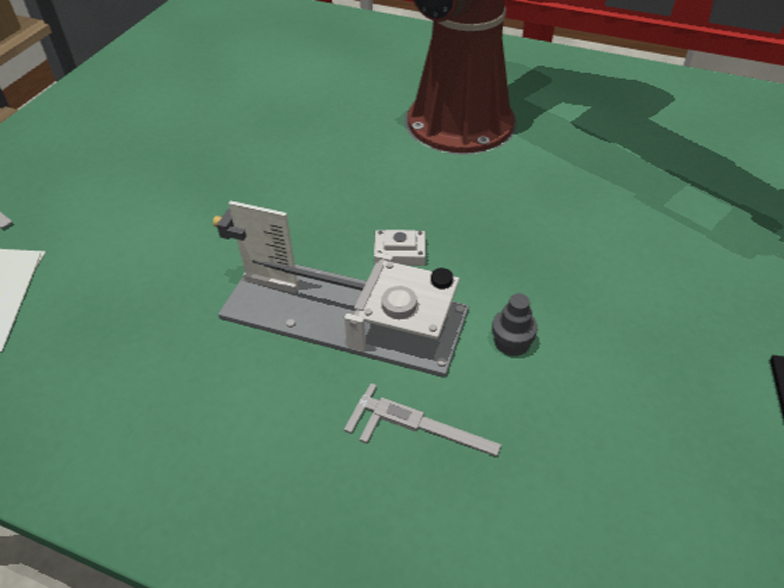

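View pics/t0.png

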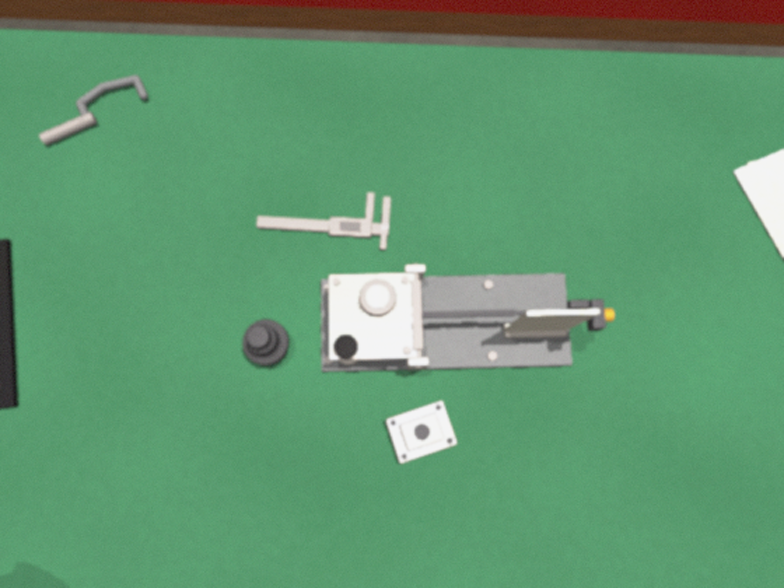

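The scene view shows the pad at about (316,198), the clip nose near (172,166) and the pointer tip near (181,188). In the top view the pad is at (247,247) and the clip near (418,220). Next I'll locate the mount and plan a close wrist view of the clip.

```bash
cat > loc.py <<'E'
from h import *
S=cv2.imread('pics/raw_s0.png');T=cv2.imread('pics/raw_t0.png');cs=calibration('scene');ct=calibration('top')
def dark(im,uv,r,th):
    x,y=map(int,uv);m=np.zeros(im.shape[:2],np.uint8);m[y-r:y+r,x-r:x+r]=(im.max(2)[y-r:y+r,x-r:x+r]<th)*255
    n,l,s,c=cv2.connectedComponentsWithStats(m);k=1+np.argmax(s[1:,4]);return c[k],s[k]
a=dark(S,(316,198),14,50);b=dark(T,(247,247),14,50);print(a,b)
print('pad tri',tri([ray(cs,a[0]),ray(ct,b[0])]), onz(cs,a[0],.082),onz(ct,b[0],.083))
def brass(im):
    h=cv2.cvtColor(im,cv2.COLOR_BGR2HSV);m=cv2.inRange(h,(18,140,120),(32,255,255));n,l,s,c=cv2.connectedComponentsWithStats(m);k=1+np.argmax(s[1:,4]);return c[k],s[k]
a=brass(S);b=brass(T);print(a,b);print('brass',tri([ray(cs,a[0]),ray(ct,b[0])]))
# white plate edge direction at hinge side (top view): base plate edge
print('base edge',onz(ct,(330/1.4,371/1.4),.01),onz(ct,(571/1.4,366/1.4),.01))
for n,u in(('hinge ear hi',(415,269)),('hinge ear lo',(418,361))):print(n,onz(ct,np.array(u)/1.4,.07))
E
python3 loc.py; python3 - <<'E'
import cv2
a=cv2.imread('pics/raw_s0.png')[135:225,140:260];cv2.imwrite('pics/s0c.png',cv2.resize(a,None,fx=6,fy=6,interpolation=cv2.INTER_CUBIC))
E
```

```text
Traceback (most recent call last):
  File "loc.py", line 6, in <module>
    a=dark(S,(316,198),14,50);b=dark(T,(247,247),14,50);print(a,b)
                                ~~~~^^^^^^^^^^^^^^^^^^^
  File "loc.py", line 5, in dark
    n,l,s,c=cv2.connectedComponentsWithStats(m);k=1+np.argmax(s[1:,4]);return c[k],s[k]
                                                    ~~~~~~~~~^^^^^^^^^
ValueError: attempt to get argmax of an empty sequence
```

View pics/s0c.png

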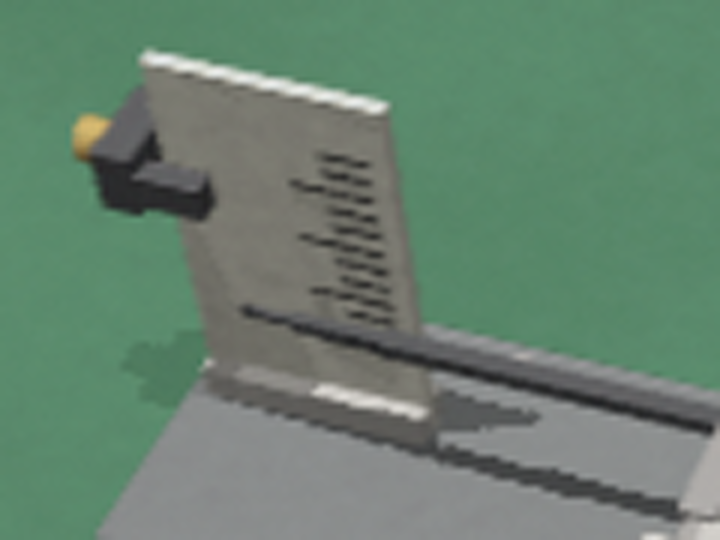

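The crop shows the nose end face near (175,168) and the pointer tip near (180.3,186.8) in full-image pixels.

```bash
sed -i 's/14,50);print/14,90);print/' loc.py; python3 loc.py; python3 - <<'E'
from h import *
cs=calibration('scene')
p=onz(cs,(180.3,186.8),.07);print('tip',p)
c,d=ray(cs,(175,167.8))
print('clip at tip x',c+d*(p[0]-c[0])/d[0])
E
```

```text
(array([315.24      , 198.40571429]), array([308, 192,  15,  14, 175], dtype=int32)) (array([246.43646409, 247.51933702]), array([239, 240,  15,  16, 181], dtype=int32))
pad tri (array([0.48746717, 0.12664783, 0.0790199 ]), [np.float64(0.001142525533526916), np.float64(0.0011425255335269023)]) [0.49057407 0.12637408 0.082     ] [0.4866642  0.12746859 0.083     ]
tip [ 0.54858905 -0.1417199   0.07      ]
clip at tip x [ 0.54858905 -0.14439874  0.12158425]Traceback (most recent call last):
  File "loc.py", line 10, in <module>
    a=brass(S);b=brass(T);print(a,b);print('brass',tri([ray(cs,a[0]),ray(ct,b[0])]))
  File "loc.py", line 9, in brass
    h=cv2.cvtColor(im,cv2.COLOR_BGR2HSV);m=cv2.inRange(h,(18,140,120),(32,255,255));n,l,s,c=cv2.connectedComponentsWithStats(m);k=1+np.argmax(s[1:,4]);return c[k],s[k]
                                                                                                                                    ~~~~~~~~~^^^^^^^^^
    return _wrapfunc(a, 'argmax', axis=axis, out=out, **kwds)
    return bound(*args, **kwds)
ValueError: attempt to get argmax of an empty sequence
```

```bash
python3 - <<'E'
from h import *
a=np.radians(25);c,s=np.cos(a),np.sin(a)
for nm,R in (('x',np.array([[-c,-s,0],[0,0,-1],[s,-c,0]])),('sideL',None),('sideR',None)):
    if R is None:
        y=np.array([-s*1.4,0,-c]);y/=np.linalg.norm(y);x=np.array([0,1 if nm=='sideL' else -1,0.]);R=np.column_stack([x,y,np.cross(x,y)])
    for yy in(-.2,-.14,-.08,0):
        for xx in(.6,.65,.72): print(nm,xx,yy,None if (q:=manip.ik([xx,yy,.24],R)) is None else np.round(q,2))
for x in ([1,0,0],[0,-1,0],[0,1,0]):
    y=np.array([0,0,-1.]);R=np.column_stack([x,y,np.cross(x,y)]);print(x,manip.ik([.4875,.127,.09],R))
E
```

```text
x 0.6 -0.2 [-0.36  0.5   1.28 -0.15  1.77  1.21]
x 0.65 -0.2 [-0.34  0.61  1.12 -0.15  1.82  1.23]
x 0.72 -0.2 [-0.31  0.77  0.87 -0.14  1.91  1.24]
x 0.6 -0.14 [-0.28  0.48  1.32 -0.12  1.77  1.29]
x 0.65 -0.14 [-0.27  0.58  1.17 -0.11  1.82  1.3 ]
x 0.72 -0.14 [-0.24  0.74  0.92 -0.11  1.9   1.31]
x 0.6 -0.08 [-0.2   0.46  1.34 -0.09  1.77  1.37]
x 0.65 -0.08 [-0.19  0.56  1.19 -0.08  1.81  1.38]
x 0.72 -0.08 [-0.18  0.72  0.95 -0.08  1.9   1.39]
x 0.6 0 [-0.1   0.45  1.36 -0.04  1.77  1.48]
x 0.65 0 [-0.09  0.55  1.21 -0.04  1.82  1.48]
x 0.72 0 [-0.08  0.72  0.96 -0.04  1.9   1.48]
sideL 0.6 -0.2 None
sideL 0.65 -0.2 None
sideL 0.72 -0.2 None
sideL 0.6 -0.14 None
sideL 0.65 -0.14 None
sideL 0.72 -0.14 None
sideL 0.6 -0.08 None
sideL 0.65 -0.08 None
sideL 0.72 -0.08 None
sideL 0.6 0 None
sideL 0.65 0 None
sideL 0.72 0 None
sideR 0.6 -0.2 [-0.34  0.6   1.18 -0.2   1.91 -0.36]
sideR 0.65 -0.2 [-0.32  0.71  1.01 -0.19  1.97 -0.35]
sideR 0.72 -0.2 [-0.3   0.89  0.73 -0.18  2.07 -0.34]
sideR 0.6 -0.14 [-0.27  0.57  1.22 -0.16  1.91 -0.28]
sideR 0.65 -0.14 [-0.25  0.68  1.06 -0.15  1.96 -0.27]
sideR 0.72 -0.14 [-0.23  0.85  0.78 -0.14  2.07 -0.27]
sideR 0.6 -0.08 [-0.19  0.55  1.25 -0.11  1.91 -0.2 ]
sideR 0.65 -0.08 [-0.18  0.66  1.09 -0.11  1.96 -0.2 ]
sideR 0.72 -0.08 [-0.17  0.83  0.82 -0.1   2.06 -0.19]
sideR 0.6 0 [-0.09  0.54  1.26 -0.05  1.91 -0.09]
sideR 0.65 0 [-0.09  0.65  1.1  -0.05  1.97 -0.09]
sideR 0.72 0 [-0.08  0.82  0.83 -0.05  2.06 -0.09]
[1, 0, 0] [ 1.15445262e-01  1.33807175e-01  2.00171111e+00 -4.44089210e-16
  1.00607437e+00 -1.45535107e+00]
[0, -1, 0] [ 1.15445262e-01  1.33807175e-01  2.00171111e+00 -4.44089210e-16
  1.00607437e+00  1.15445262e-01]
[0, 1, 0] None
```

```bash
python3 - <<'E'
from h import *
import pickle
manip.command_gripper(0.0)
a=np.radians(25);c,s=np.cos(a),np.sin(a);R=np.array([[-c,-s,0],[0,0,-1],[s,-c,0]])
D={}
for k,y in(('w1',-.06),('w2',-.2)):
    (manip.move_pose if k=='w1' else manip.move_l)([.635,y,.235],R); manip.sleep(.2)
    D[k]=calibration('wrist');save('wrist',k+'.png')
    print(k,proj(D[k],[[.5486,-.142,.07],[.5486,-.145,.12],[.4875,.127,.086]]))
pickle.dump(D,open('w.pkl','wb'));print(manip.read_state()['clock'])
A=cv2.imread('pics/w1.png');B=cv2.imread('pics/w2.png')
for n,im,k in(('w1',A,'w1'),('w2',B,'w2')):
    p=proj(D[k],[.5486,-.14,.1])[0].astype(int);x0=max(0,min(400,p[0]-80));y0=max(0,min(300,p[1]-60));print(n,x0,y0)
    cv2.imwrite(f'pics/{n}c.png',cv2.resize(im[y0:y0+120,x0:x0+160],None,fx=5,fy=5,interpolation=cv2.INTER_CUBIC))
E
```

```text
w1 [[354.6368997  192.60176385]
 [366.81604713 226.92894675]
 [117.20672491 241.25566792]]
w2 [[223.85505044 192.63288049]
 [220.61600381 226.97702264]
 [ -2.86936478 241.21666134]]
5.2833
w1 277 152
w2 138 152
```

View pics/w1c.png

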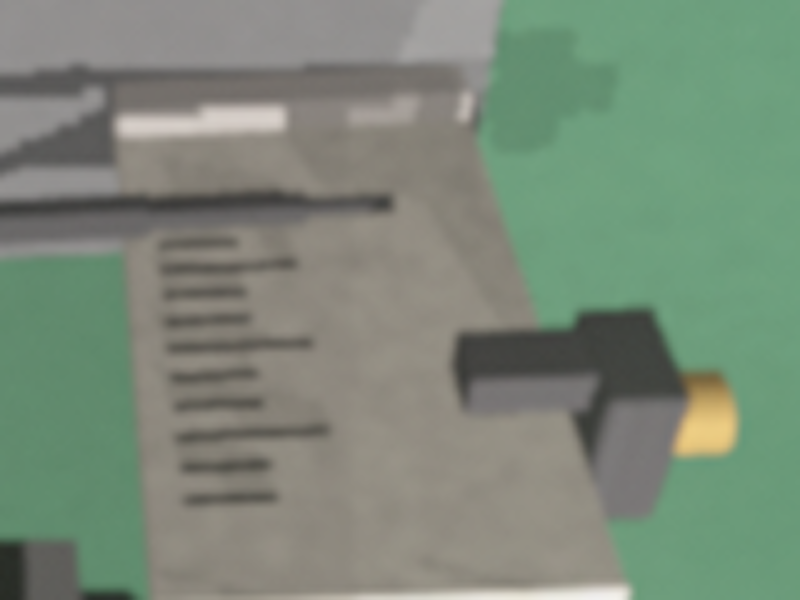

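View pics/w2c.png

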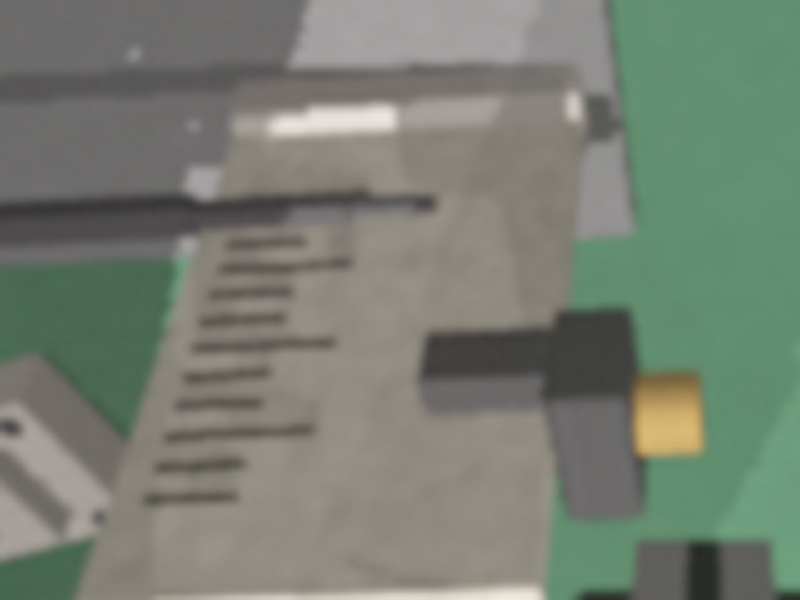

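Both wrist views (upside down, so higher is lower in the picture) show the pointer tip. In crop pixels it is at (391,203) in w1 and (435,203) in w2. The nose's top-front end corner is at about (470,376) and (420,376), and its bottom-front corner at about (463,335) and (428,335).

```bash
python3 - <<'E'
from h import *
import pickle
D=pickle.load(open('w.pkl','rb'));cs=calibration('scene')
o1,o2=np.array([277,152]),np.array([138,152])
f=lambda p,o:(np.array(p)+.5)/5-.5+o
g=lambda p:(np.array(p)+.5)/6-.5+np.array([140,135])
for n,a,b,s in(('tip',(391,203),(435,203),(242,311)),('topfront',(470,376),(420,376),(210,184)),('botfront',(463,335),(428,335),(203,220)),('topback',(470,410),(428,410),(210,172))):
    r=[ray(D['w1'],f(a,o1)),ray(D['w2'],f(b,o2))]
    for q in(r,r+[ray(cs,g(s))]): p,e=tri(q);print(n,p.round(4),np.round(e,4))
E
```

```text
tip [ 0.5479 -0.1425  0.0685] [0. 0.]
tip [ 0.5485 -0.1426  0.0697] [0.0005 0.0004 0.0007]
topfront [ 0.5529 -0.1469  0.1238] [0. 0.]
topfront [ 0.5481 -0.1471  0.122 ] [0.0023 0.0022 0.0039]
botfront [ 0.554  -0.1474  0.1142] [0. 0.]
botfront [ 0.5528 -0.1474  0.1137] [0.0006 0.0006 0.001 ]
topback [ 0.5459 -0.1479  0.1261] [0. 0.]
topback [ 0.5437 -0.148   0.1255] [0.0011 0.0012 0.0021]
```

```bash
python3 - <<'E'
from h import *
ct=calibration('top')
a,b=onz(ct,(330/1.4,371/1.4),.01),onz(ct,(571/1.4,366/1.4),.01);print('yaw dir',(b-a)/np.linalg.norm(b-a))
a,b=onz(ct,(415/1.4,269/1.4),.07),onz(ct,(418/1.4,361/1.4),.07);print('hinge',a,b,(b-a)/np.linalg.norm(b-a))
R=np.array([[0,0,1.],[-1,0,0],[0,-1,0]])
manip.move_l([.60,-.1,.26],R,v=.25)
manip.move_pose([.488,.127,.20],R);manip.sleep(.2)
c=calibration('wrist');save('wrist','w3.png');im=cv2.imread('pics/w3.png')
p=proj(c,[[.488,.127,.086],[.55,.085,.09]]);print(p)
x,y=p[0].astype(int);m=np.zeros(im.shape[:2],np.uint8);m[max(0,y-45):y+45,x-45:x+45]=(im.max(2)[max(0,y-45):y+45,x-45:x+45]<70)*255
n,l,s,cc=cv2.connectedComponentsWithStats(m)
for k in range(1,n):
    if s[k,4]>100: print(s[k],cc[k],onz(c,cc[k],.084))
print(manip.read_state()['clock'],manip.read_state()['wrist_force'],manip.read_state()['width'])
E
```

```text
yaw dir [ 0.06143285 -0.99811122  0.        ]
hinge [0.59449907 0.04139191 0.07      ] [0.47334664 0.03375142 0.07      ] [-0.99801731 -0.06294002  0.        ]
[[276.19853084 203.01862859]
 [347.2179836  249.95087569]]
[262 185  32  34 334] [270.55389222 201.16467066] [0.48320495 0.12802029 0.084     ]
8.3167 [-0.75189572 -0.8783311  -0.05945786] 0.00018925973256427627
```

View pics/w3.png

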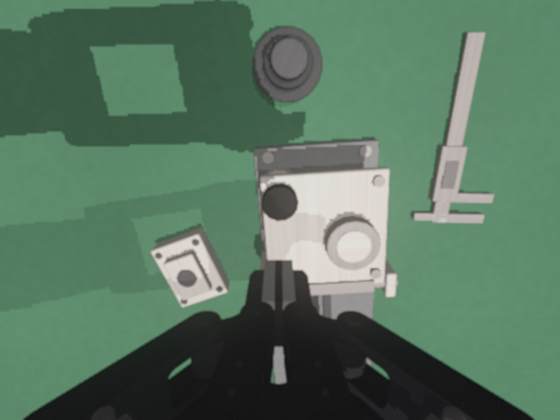

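The pad is at about (280,202) in the wrist view, with clear space round it, so its centre is about (0.490, 0.128) and the mount's yaw is 0.062 rad. Next I touch down gently and press part of the way.

```bash
cat >> h.py <<'E'
ps=.062; ex=np.array([np.cos(ps),np.sin(ps),0]);ey=np.array([-np.sin(ps),np.cos(ps),0]);ez=np.array([0,0,1.])
PAD=np.array([.490,.128,.086]);H=PAD-.092*ey-.0165*ez;TIP=np.array([.5485,-.1426,.070])
def pose(th,dz=0):
    c,s=np.cos(th),np.sin(th)
    return H+(.092*c+.0165*s)*ey+(.0165*c-.092*s+dz)*ez, np.column_stack([-(ey*c-ez*s),-(ey*s+ez*c),ex])
def tip(th): return TIP+.18*np.sin(th)*ez+.18*(1-np.cos(th))*ey
def fz(): return manip.read_state()['wrist_force'][2]
def rep(th):
    st=manip.read_state();print('th',round(th,3),'clk',round(st['clock'],2),'F',st['wrist_force'].round(1),'z',st['position'][2].round(4))
E
python3 - <<'E'
from h import *
P,R=pose(0)
manip.move_l(P+[0,0,.015],R,v=.12);manip.sleep(.2);f0=fz();print('f0',f0)
for dz in np.arange(.009,-.007,-.001):
    manip.move_l(P+[0,0,dz],R,v=.03);f=fz()-f0
    if f>2.5: break
print('contact dz',dz,f);rep(0)
for th in(.06,.12,.18):
    manip.move_l(*pose(th),v=.03);manip.sleep(.1);rep(th)
c=calibration('scene');save('scene','p1.png',(140,135,260,225),6);print('pred tip',proj(c,[tip(.18),tip(.0)]),(proj(c,tip(.18))-[140,135])*6)
E
```

```text
f0 0.03619698377244007
contact dz 6.938893903907228e-18 4.876006683604849
th 0 clk 12.09 F [-2.5 -0.   4.9] z 0.0865
th 0.06 clk 12.53 F [-1.9 -1.4  4.8] z 0.0812
th 0.12 clk 12.96 F [-1.3 -0.5  6.9] z 0.0758
th 0.18 clk 13.39 F [-2.3 -1.2  7.9] z 0.0704
pred tip [[178.73632112 175.4817601 ]
 [179.94191048 186.6587022 ]] [[232.41792672 242.89056058]]
```

View pics/p1.png

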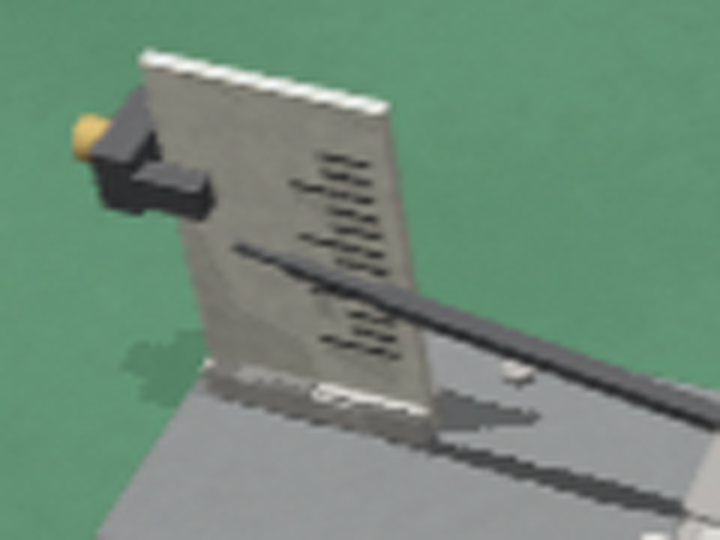

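The tip is at crop (236,246), against a prediction of (232,243), so the kinematics hold. It is still below the nose. I'll press on to just under the nose centre.

```bash
python3 - <<'E'
from h import *
for th in(.23,.272):
    manip.move_l(*pose(th),v=.03);manip.sleep(.1);rep(th)
print('z from state->theta', np.arcsin(0) , pose(.272)[0][2])
c=calibration('scene');save('scene','p2.png',(140,135,260,225),6)
for z in(.1125,.1165,.1195,.1265):
    th=np.arcsin((z-.07)/.18);print(z,(proj(c,tip(th))-[140,135])[0]*6+2.5)
for z in(.1125,.1195,.1265): print('nose',z,(proj(c,[.548,-.147,z])-[140,135])[0]*6+2.5)
E
```

```text
th 0.23 clk 13.85 F [-2.9 -1.8  9.5] z 0.0659
th 0.272 clk 14.23 F [-3.6 -0.4  9.6] z 0.0622
z from state->theta 0.0 0.06067680903055231
0.1125 [236.00085642 224.11405382]
0.1165 [236.90284443 215.84643143]
0.1195 [237.76282017 209.65194786]
0.1265 [240.4022059  195.22091233]
nose 0.1125 [211.00083849 216.50653473]
nose 0.1195 [207.49700735 200.85591874]
nose 0.1265 [203.95604953 185.03946838]
```

View pics/p2.png

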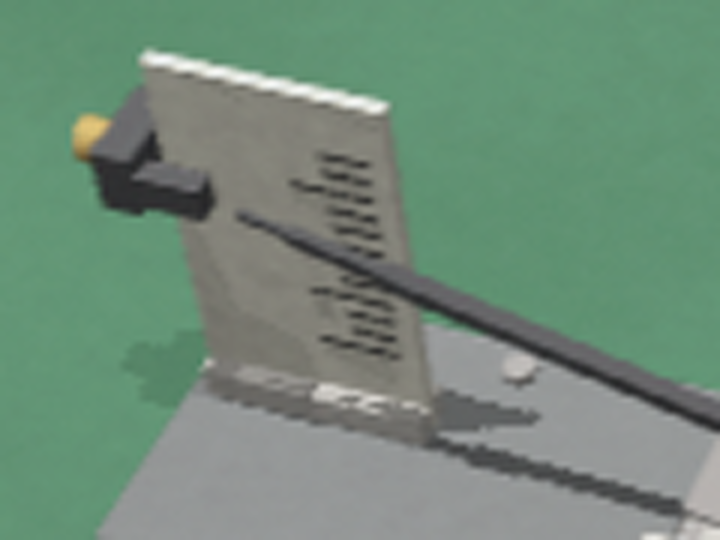

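The tip is now at crop (240,215), so z ≈ 0.1165, which is inside the nose's range of about 0.1125 to 0.1265. I'll nudge it up towards the centre, hold, release along the arc and check.

```bash
python3 - <<'E'
from h import *
manip.move_l(*pose(.282),v=.02);rep(.282);manip.sleep(.6)
save('scene','p3.png',(140,135,260,225),6);manip.sleep(.6);rep(.282)
for th in(.22,.15,.08,0):
    manip.move_l(*pose(th),v=.04)
rep(0)
P,R=pose(0)
manip.move_l(P+[0,0,.02],R,v=.05);rep(0)
manip.move_l(P+[0,0,.16],R,v=.15);manip.sleep(.3);rep(0)
save('scene','p4.png')
a=cv2.imread('pics/p3.png')[40:340,:400];b=cv2.resize(cv2.imread('pics/p4.png')[120:270,130:390],None,fx=1.5,fy=2)
cv2.imwrite('pics/p34.png',np.hstack([a,b]))
E
```

```text
th 0.282 clk 14.53 F [-3.5  0.2 10.3] z 0.0613
th 0.282 clk 15.78 F [-2.5 -0.7  9.8] z 0.0613
th 0 clk 17.04 F [ 0.6 -2.3  4.8] z 0.0864
th 0 clk 17.59 F [-0.7 -0.   0.3] z 0.1062
th 0 clk 18.98 F [-0.   0.   0.1] z 0.2452
```

View pics/p34.png

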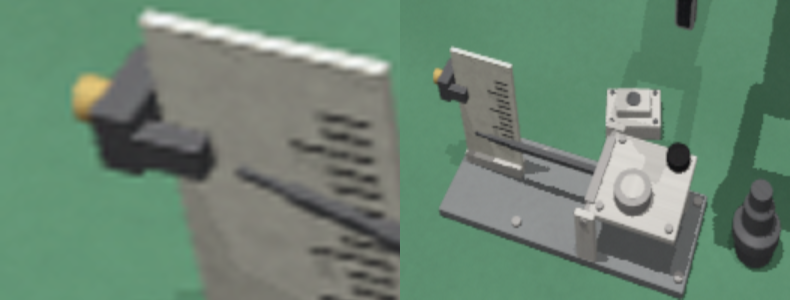

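While held, the tip was at crop (240,212), so z ≈ 0.118, level with the nose. After release the pointer and plate are back at rest, the bystanders in view are undisturbed and the arm is clear.

```bash
python3 -c "
from bench import manip
print(manip.close_job())"
```

```text
the job is handed in; nothing more can be done
None
```

I pressed the pad with the closed fingertips until the pointer was level with the nose and held it there for about 1.2 s. I then followed the plate all the way back up, lifted clear and handed the job in. The robot clock read about 19 s at the last check.

- **Clip height:** the nose centre measured about 0.1195 m (±2 mm), giving a nose range of about 0.1125–0.1265 m. Its visible height measured about 12 mm against the stated 14 mm, so I took the centre as the reference.
- **Pointer during the hold:** the picture put the tip at about 0.118 m, and the finger height put it at about 0.117 m. Both are inside the range, and the tip never showed above the nose centre.
- **Forces:** the pressing force was about 10 N at the hold and 4.8 N back at the rest height, then about 0 N clear of the pad.
- **After release:** the last picture shows the pointer and plate at rest, with the holder and block where they were. The caliper was outside that last crop, so I did not check it again; the arm never went near it.
- **Measurements that disagreed:**
  - The pad's x position varied by about 4–8 mm between views, partly because of an incomplete colour mask. I used 0.490 m, and the touch came at the expected height.
  - The arm sat 1–1.5 mm higher than commanded under load, which I allowed for.

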